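# Register a beam-splitter base against its fence and stop, and lock it

### The arm

A 6-joint arm with a two-finger parallel gripper is mounted at the origin on a cart in front of the work surface, level with it; the furniture and walls round the work are solid. World frame = base frame: x ahead of the robot, y to its left, z up, the work surface at z = 0. Lengths are in m, angles in rad, forces in N, time in s.
With the tool pointing down it reaches from about 0.35 to 0.775 m from the base axis. Payload 7.3 kg.
Tool frame: the origin (TCP) lies midway between the tips of the shut fingers; the grasp point (between the pads) lies 19 mm behind it (robot.grasp_offset is the z of the grasp point in the tool frame, in m); z points along the fingers, y is the direction in which the jaws open and shut (so a half turn about z gives the same grasp; the last joint's range is limited). The gripper opens to 92 mm and grips with 3 to 60 N. Pads are 19 mm wide; open, the fingers measure 130 mm over their backs; the gripper's body (75 mm by 190 mm) begins 47 mm behind the grasp point.
Start: joints at [-1.416, 0.342, 1.524, -0, 1.275, -0.146], TCP at [0.156, -0.501, 0.227] pointing down, gripper open.
Joint ranges: [-2.53, 2.53], [-0.77, 2.02], [0.04, 2.7], [-1, 4.14], [0.28, 2.66], [-3.11, 3.11]. Speed limits (rad/s): [2.57, 2.57, 3.14, 3.14, 3.14, 3.14].

### API

Orientations are given as [roll, pitch, yaw] about the fixed x, y, z axes, in that order (R = Rz(yaw) Ry(pitch) Rx(roll)).
In Python, from cell import observe, imaging, workorder, robot gives the robot as it stands. The module is installed in compiled form; this text tells all that it offers.
- The arm moves only by the tool send_rows, never from a script. Its argument "series" is a list of rows, each a list of 7 numbers: the shift along the tool's x, y, z in m, then the turn, a rotation vector about the tool's x, y, z in rad, then the closure, from 0 (fully open) to 1 (shut). A call has 1 to 5 rows; each row shifts and turns the commanded pose from where the row before left it, along the tool's axes as they then stand; what a row does not reach is not made up. A row lasts 1/12 s, in which the tool goes at most 41.7 mm and 7.16 degrees, less where a joint would pass 70% of its speed; a pose out of reach is approached as far as the arm can. A call is refused whole if a number of a shift passes 0.0417 or a number of a turn 0.125, either way. A call with a gripper value outside its range is refused whole. The fingers move at their own pace and stop on an object; "newtons" is the grip in N (left out, the last holds). Time passes only in rows, so rows that do not move let the fingers close. It gives the time, the measured TCP pose, the force and the opening at its end, in the units of the state.
- observe(): the state, without advancing time (a new reading comes with each control period).
- imaging.read_camera(name): name is "scene" or "top"; returns a dict with "color" (400x640x3 uint8, red, green, blue), "range_z" (400x640 float32, m along the optical axis (not along the pixel's ray), 0 where there is no reading), "vfov" (degrees; the focal length in pixels is half the picture's height over the tangent of half this angle, whatever the lens; pixels are square), "cx", "cy" (the principal point, pixels), "T" (4x4, takes a point from camera to world coordinates). Camera axes: x right, y down, z forward; pixel columns grow to the right and rows downward; lengths in m; the calibration is good to about 2 mm. A picture is of the moment at which its call begins.
- workorder.hand_in(): hands the job in, once; it reports no verdict.
The state is a dict: "time": time; "qpos": joint angles; "qvel": joint speeds; "joint_efforts": joint torques, N m; "tool_pos": TCP position; "tool_rot": TCP orientation; "contact_force": force on the tool from outside, world axes, zero at the start; "torque": the same for the moment, N m; "opening": finger opening in m.
Only numpy, scipy, OpenCV 4.12 (cv2) and the standard library are available. Lean on these libraries where they do the work, as an engineer would, in place of code of your own. Each camera call takes 0.05 s, during which the arm holds its last target.

### The job

Put the beam-splitter base back in its registered place: push the blue base plate flat against the long dark fence and along it until it meets the brass stop screw, then push the red-knobbed lever round to its end so that the cam clamps the plate against the fence. Only push: the plate must stay on the table, and push it by the plate, never by the optical cube on it. Leave the lens, the mirror and the vial standing where they are.

Things in the scene. Friction and masses are not known exactly. Their poses are not given: they have to be found in the camera images.
- base: loose dark blue metal plate, 70 (its x) x 90 (its y) x 14 mm thick, about 0.35 kg with its cube; origin at the centre of its underside, z up. It lies on the table beside the fixture, at the fixture's -y side and a little nearer to the robot, turned by up to 0.35 rad. It slides with ordinary friction (about 1 to 3 N)
- cube: black beam-splitter cube with gold rings, 34 x 34 x 33 mm, fixed on the middle of the plate (it stands 14 to 47 mm above the table); origin at the centre of its underside. Not to be touched
- fixture: dark steel fixture screwed to the table; origin on the table where the centre of the base's underside belongs, its axes parallel to the seated base's. Fence: bar 20 mm high along y, from y = -190 to +75 mm, working face at x = +35 mm looking to -x. Opposite is the cam: with the lever below 0.3 rad it leaves the seated plate 3 to 5 mm of play, so the plate slides in from -y
- stop_tip (a point): rounded tip of the brass stop screw, 8 mm thick, 8.5 mm above the table, at x = 0, y = +45 mm of the fixture; it points to -y and meets the middle of the plate's +y edge. The stop's block behind it is 20 mm high
- clamp_lever (a joint): angle of the cam lever about its upright pivot, rad: near 0 open (lever points away from the fence, to the fixture's -x), growing counter-clockwise seen from above (knob swings to the fixture's -y); the end stop is at 1.72, the cam grips the seated plate from about 1.2. It stays where it is left; pushing the knob takes about 1 N, up to about 8 N as the cam bites
- clamp_pivot (a point): top of the lever's pivot axis, 22.5 mm above the table, at x = -54.4 mm, y = 0 of the fixture
- lever_knob (a point): middle of the upright red knob on the lever's end, 36 mm above the table, 62 mm from the pivot axis; the knob is 19 mm thick and reaches from 20 to 51 mm above the table. The lever's bar is 10 mm wide, 15 to 21 mm above the table
- lens: lens in a black ring on a short steel pedestal, 32 x 32 x 66 mm, stands loose behind the fence; origin at the centre of its underside
- mirror: mirror in a black square mount on a pedestal, 39 x 40 x 70 mm, stands loose behind the fence; origin at the centre of its underside
- vial: amber vial with a white cap, 27 mm thick, 60 mm high, stands loose at the fixture's +y side; origin at the centre of its underside

How it is judged:
On the way, in this order (a step that is already met when the one before it is completed fails the run):
1. the base lies against the fence and the stop screw while the clamp is still open (x of base in the frame of fixture between -0.004 and 0.002 m and y of base in the frame of fixture between -0.002 and 0.002 m and angle between the x axis of base and the x axis of fixture, either way round below 0.06 rad and value of joint clamp_lever below 0.8 rad), for 0.2 s.
2. the lever is round and the cam bears on the plate (value of joint clamp_lever above 1.45 rad and contact force between clamp_lever and base above 3 N), for 0.2 s.
At the end, for the whole second after the job is handed in: The base rests within 2 mm of touching both fence and stop screw and within 0.025 rad of square; the lever stands beyond 1.45 rad and its cam presses on the plate with more than 3 N (all of step 2 and x of base in the frame of fixture between -0.002 and 0.002 m and y of base in the frame of fixture between -0.002 and 0.002 m and angle between the x axis of base and the x axis of fixture, either way round below 0.025 rad and linear speed of base below 0.005 m/s).
It fails at once if the plate is lifted or tipped (more than 4 mm or 0.1 rad) (height (world z) of base above 0.004 m or angle between base's own z axis and vertical above 0.1 rad).
It fails at once if the robot touches the optical cube (contact force between any of the fingers, the arm and cube above 0.5 N).
It fails at once if the lens, the mirror or the vial is moved by more than 10 mm or knocked over (distance of any of lens, mirror, vial from where it was at the start of the episode above 0.01 m or angle between any of lens, mirror, vial's own z axis and vertical above 0.3 rad).
It also fails if it takes over 72 s, if anything falls off the work surface, if the arm or the gripper's body presses on something with over 40 N, if the wrist force passes 120 N, or if a joint passes its speed limit or range.

## Working session

There is one attempt and no reset: what is moved stays moved. The work goes in short steps, Python scripts to look and compute and a tool call to move; the robot and the scene stay as the last step left them, time stands still between calls to the robot, and variables do not carry over. Pictures are saved under pics/ and viewed, and the job is handed in when it is done.

Besides the shell and the picture viewer there is one more tool, called after "Call:" as a command line: name --pt "numbers of a row" for each row, then --argument value for the rest. send_rows: Moves the arm, as the interface text tells. Its arguments: {"type":"object","properties":{"series":{"type":"array","items":{"type":"array","items":{"type":"number"}}},"newtons":{"type":"number"}},"required":["series"]}

```bash
mkdir -p pics
python3 - <<'E'
from cell import observe, imaging, workorder, robot
import cv2,numpy as np
print(observe())
for n in("scene","top"):
    d=imaging.read_camera(n); cv2.imwrite(f"pics/{n}0.png",d["color"][:,:,::-1]); np.savez(f"{n}0.npz",**d)
    print(n,d["vfov"],d["cx"],d["cy"],np.round(d["T"],4).tolist())
E
```

```text
{'time': 0.0, 'qpos': array([-1.41599052e+00,  3.42729830e-01,  1.52503055e+00, -1.01667915e-05,
        1.27536033e+00, -1.46009356e-01]), 'qvel': array([-1.18246264e-03,  8.00274982e-05,  5.56414666e-04,  4.22313168e-04,
       -1.15909061e-03,  8.83536193e-04]), 'joint_efforts': array([ 2.22794872e-03, -4.31242740e+01, -2.44216043e+01,  7.19704223e-02,
        5.60383976e-02, -1.19293009e-04]), 'tool_pos': array([ 0.15550779, -0.50101907,  0.22603654]), 'tool_rot': array([-3.14007945e+00, -2.12699298e-04,  3.00817967e-01]), 'contact_force': array([0.67414136, 0.10274392, 0.56597401]), 'torque': array([-0.01617619, -0.01261316, -0.07428235]), 'opening': 0.092099229642141}
scene 46.355274919789224 320.78396860413613 206.71399655130145 [[-0.5945, -0.59, 0.5464, 0.0324], [-0.8041, 0.4367, -0.4034, 0.5037], [-0.0006, -0.6791, -0.734, 0.7828], [0.0, 0.0, 0.0, 1.0]]
top 48.67658941873498 317.6180689806481 192.02514136648287 [[-0.0062, -0.9865, 0.1639, 0.4657], [-1.0, 0.0063, 0.0003, 0.0905], [-0.0013, -0.1639, -0.9865, 0.8969], [0.0, 0.0, 0.0, 1.0]]
```

View pics/scene0.png

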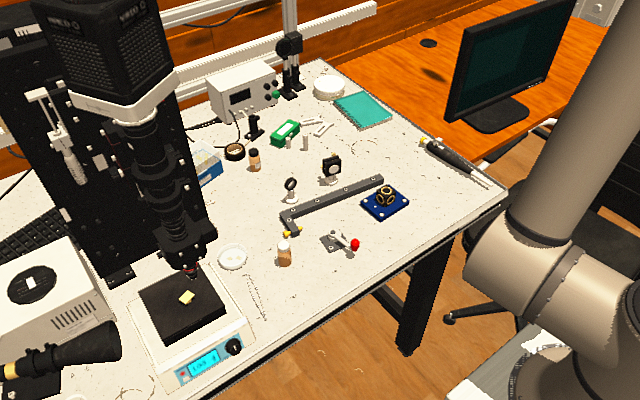

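View pics/top0.png

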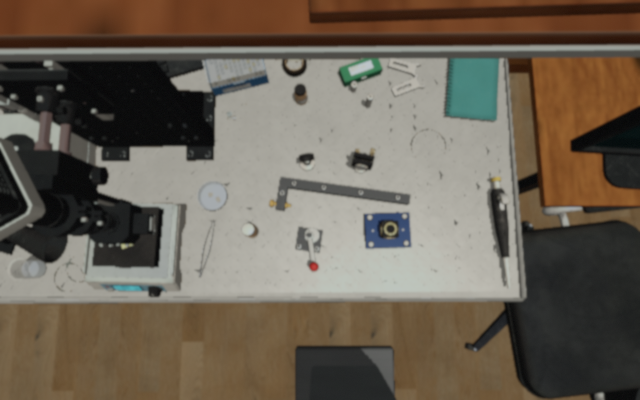

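The top view shows the plate at about (387,230), the fence from (281,183) to (409,199), the lever knob at (314,267), the pivot at (312,234), the vial at (249,230), the lens at (306,160) and the mirror at (362,158). Next I'll measure these.

```bash
cat > h.py <<'E'
import numpy as np,cv2
def load(n):
    return dict(np.load(n,allow_pickle=True))
def ray(d,u,v,z):
    f=200/np.tan(np.radians(float(d["vfov"])/2)); T=d["T"]
    u=np.atleast_1d(u).astype(float);v=np.atleast_1d(v).astype(float)
    r=np.stack([(u-d["cx"])/f,(v-d["cy"])/f,np.ones_like(u)],-1)@T[:3,:3].T
    return T[:3,3]+r*((z-T[2,3])/r[:,2])[:,None]
def proj(d,P):
    f=200/np.tan(np.radians(float(d["vfov"])/2)); T=d["T"]
    p=(np.atleast_2d(P)-T[:3,3])@T[:3,:3]
    return np.stack([d["cx"]+f*p[:,0]/p[:,2],d["cy"]+f*p[:,1]/p[:,2]],-1)
E
python3 - <<'E'
from h import *
for n,(x0,x1,y0,y1) in dict(top=(220,430,140,290),scene=(220,430,140,290)).items():
    d=load(n+"0.npz"); im=d["color"][y0:y1,x0:x1,::-1]
    cv2.imwrite(f"pics/{n}_z.png",cv2.resize(im,None,fx=3.8,fy=3.8,interpolation=cv2.INTER_CUBIC))
    hsv=cv2.cvtColor(d["color"],cv2.COLOR_RGB2HSV)
    m=cv2.inRange(hsv,(105,130,40),(130,255,255))
    m[:140]=0;m[290:]=0;m[:,:340]=0;m[:,430:]=0
    m=cv2.morphologyEx(m,cv2.MORPH_CLOSE,np.ones((5,5)))
    c=max(cv2.findContours(m,0,1)[0],key=cv2.contourArea)[:,0]
    h=cv2.convexHull(c)[:,0]
    P=ray(d,h[:,0],h[:,1],.014)[:,:2]
    r=cv2.minAreaRect((P*1000).astype(np.float32)); print(n,"plate",r,np.round(cv2.boxPoints(r),1).tolist())
    m=cv2.inRange(hsv,(0,180,90),(6,255,255))|cv2.inRange(hsv,(174,180,90),(180,255,255))
    m[:200]=0;m[290:]=0;m[:,:280]=0;m[:,380:]=0
    ys,xs=np.nonzero(m); print("knob",xs.mean(),ys.mean(),len(xs),ray(d,xs.mean(),ys.mean(),.036 if n=="scene" else .045))
E
```

```text
top plate ((555.7665405273438, -42.17352294921875), (30.775894165039062, 55.59278106689453), 36.43166732788086) [[526.9000244140625, -28.899999618530273], [559.9000244140625, -73.69999694824219], [584.7000122070312, -55.400001525878906], [551.5999755859375, -10.699999809265137]]
knob 312.27272727272725 265.0 11 [[0.46670948 0.1018513  0.045     ]]
scene plate ((530.1212158203125, -42.27345657348633), (73.22048950195312, 95.65717315673828), 1.6405831575393677) [[492.20001220703125, 4.5], [494.8999938964844, -91.0999984741211], [568.0999755859375, -89.0], [565.2999877929688, 6.599999904632568]]
knob 354.39506172839504 244.39506172839506 81 [[0.46411932 0.10040447 0.036     ]]
```

View pics/top_z.png

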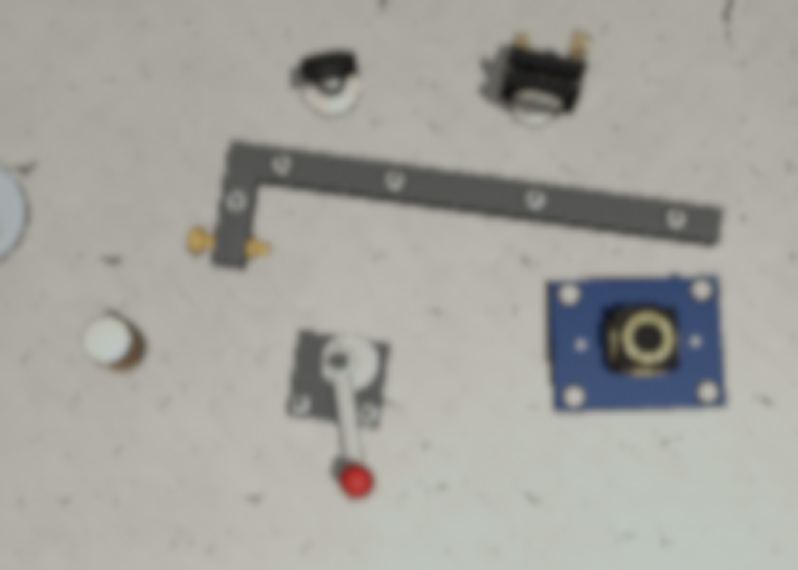

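View pics/scene_z.png

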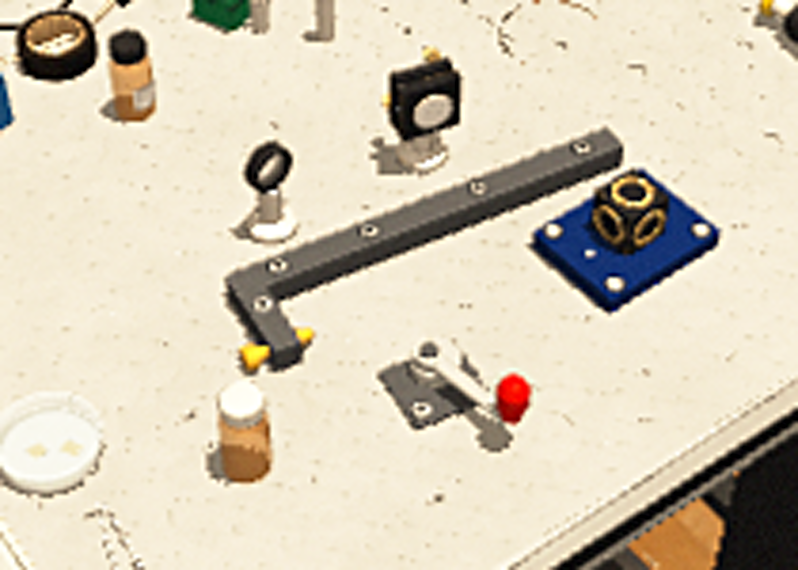

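```bash
cat > m.py <<'E'
from h import *
def edge(g,x,y0,y1,sign):
    # subpixel strongest vertical gradient in column x
    c=cv2.GaussianBlur(g,(0,0),0.8)[y0:y1+1,x]; dd=np.diff(c)*sign; i=int(np.argmax(dd))
    if 0<i<len(dd)-1:
        a,b,e=dd[i-1:i+2]; o=0.5*(a-e)/(a-2*b+e)
    else:o=0
    return y0+i+.5+o
def fence(d,n):
    g=cv2.cvtColor(d["color"],cv2.COLOR_RGB2GRAY).astype(np.float32); out={}
    if n=="scene": segs={"bot":((300,375),(292,310,620,160),1,0.),"back":((290,370),(232,272,600,128),-1,.02)}
    else: segs={"bot":((292,400),(265,187,715,244),1,0.),"back":((285,405),(240,143,715,207),-1,.02)}
    for k,(xr,l,s,z) in segs.items():
        l=np.array(l)/3.8; X=[];Y=[]
        for x in range(*xr):
            y=140+l[1]+(x-220-l[0])*(l[3]-l[1])/(l[2]-l[0]); X.append(x);Y.append(edge(g,x,int(y)-4,int(y)+5,s))
        X=np.array(X);Y=np.array(Y)
        P=ray(d,X,Y,z)[:,:2]
        for _ in range(4):
            vx,vy,x0,y0=cv2.fitLine(P.astype(np.float32),cv2.DIST_HUBER,0,1e-4,1e-4).ravel()
            r=(P-[x0,y0])@[-vy,vx]; k2=abs(r)<.002; P=P[k2]
        yaw=np.arctan2(-vx,vy) if vy>0 else np.arctan2(vx,-vy)
        print(n,k,"yaw",round(float(yaw),4),"x at y=0:",round(float(x0-vx/vy*y0),4),"n",len(P),"sd",r.std())
if __name__=="__main__":
    for n in("scene","top"): fence(load(n+"0.npz"),n)
    d=load("top0.npz");s=load("scene0.npz")
    def tri(a,b):
        # two-view point from crop coords
        import itertools
        from scipy.optimize import least_squares
        A=np.array(a)/3.8+[220,140]-.37;B=np.array(b)/3.8+[220,140]-.37
        r=least_squares(lambda P:np.r_[proj(d,P)[0]-A,proj(s,P)[0]-B],[.5,.05,.02]); return np.round(r.x,4),np.round(r.fun,2)
    print("knob top",tri((357,480),(513,384)))
    print("stop tip",tri((270,249),(313,334)))
    print("pivot",tri((337,360),(430,349)))
    print("fence inner corner top",tri((260,183),(276,291)))
    print("fence end lower-top",tri((718,238),(620,147)))
    for nm,a,b,z in(("mirror",(535,118),(428,160),0),("lens",(332,110),(272,228),0)):
        print(nm,ray(d,a[0]/3.8+220,a[1]/3.8+140,z),ray(s,b[0]/3.8+220,b[1]/3.8+140,z))
    print("vial top",tri((107,340),(242,395)))
    for im,z,cs in((d,.014,[(547,282),(718,276),(726,404),(556,409)]),(s,.014,[(535,236),(637,170),(718,232),(611,297)])):
        P=ray(im,[c[0]/3.8+219.63 for c in cs],[c[1]/3.8+139.63 for c in cs],z)[:,:2]; print(np.round(P,4).tolist(),P.mean(0))
E
python3 m.py
```

```text
scene bot yaw -0.1434 x at y=0: 0.6006 n 75 sd 0.00030845972683898995
scene back yaw -0.1424 x at y=0: 0.6186 n 80 sd 0.00034481352031707314
top bot yaw -0.1451 x at y=0: 0.601 n 108 sd 0.00015683629396213698
top back yaw -0.1443 x at y=0: 0.6196 n 120 sd 0.00022058331234201602
knob top (array([0.465 , 0.0995, 0.0464]), array([-0.07, -0.06,  0.1 ,  0.01]))
stop tip (array([0.5871, 0.1456, 0.0039]), array([ 0.12,  0.11, -0.17, -0.03]))
pivot (array([0.5258, 0.1091, 0.0237]), array([ 0.29,  0.27, -0.42, -0.05]))
fence inner corner top (array([0.6205, 0.1497, 0.0139]), array([ 0.52,  0.48, -0.76, -0.14]))
fence end lower-top (array([ 0.5906, -0.0921,  0.0141]), array([-0.13, -0.12,  0.21,  0.01]))
mirror [[0.65823524 0.0011018  0.        ]] [[0.66289584 0.00282985 0.        ]]
lens [[0.66341127 0.11180045 0.        ]] [[6.72338701e-01 1.15256302e-01 1.11022302e-16]]
vial top (array([0.5348, 0.2238, 0.0596]), array([-0.18, -0.16,  0.24,  0.05]))
[[0.5674, -0.0012], [0.5701, -0.0916], [0.5028, -0.0931], [0.5008, -0.0043]] [ 0.53528024 -0.04753264]
[[0.5636, -0.0001], [0.5693, -0.0866], [0.5012, -0.09], [0.5002, -0.0043]] [ 0.53359218 -0.04522429]
```

Create st.py:
```python
from cell import observe
import numpy as np
YAW=-.144; O=np.array([.5801,.1012])
def fx(p):
    c,s=np.cos(YAW),np.sin(YAW); d=np.asarray(p)[...,:2]-O
    return np.stack([d[...,0]*c+d[...,1]*s,-d[...,0]*s+d[...,1]*c],-1)
if __name__=="__main__":
    o=observe(); print("t",round(o["time"],2),"fix xy mm",np.round(fx(o["tool_pos"])*1000,1),"z",round(o["tool_pos"][2]*1000,1),"rel yaw",round(o["tool_rot"][2]-YAW,4),o["tool_rot"][:2].round(3),"F",o["contact_force"].round(2),"q",o["qpos"].round(2),"open",round(o["opening"],4))
```

```text
(no output)
```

Call:
send_rows --pt "0 0 0 0 0 0.111 0.565" --pt "0 0 0 0 0 0.111 0.565" --pt "0 0 0 0 0 0.111 0.565" --pt "0 0 0 0 0 0.111 0.565" --pt "0.017 -0.036 0 0 0 0 0.565"

```text
time: 0.52
tool_pos: [0.1753, -0.4719, 0.2259]
tool_rot: [3.139, 0.001, -0.153]
contact_force: [0.8, -0.2, -0.1]
opening: 0.0629
```

Call:
send_rows --pt "0.017 -0.036 0 0 0 0 0.565" --pt "0.017 -0.036 0 0 0 0 0.565" --pt "0.017 -0.036 0 0 0 0 0.565" --pt "0.017 -0.036 0 0 0 0 0.565" --pt "0.017 -0.036 0 0 0 0 0.565"

```text
time: 0.93
tool_pos: [0.2878, -0.3003, 0.2265]
tool_rot: [-3.141, 0.0, -0.144]
contact_force: [0.9, -0.1, 0.3]
opening: 0.0402
```

Call:
send_rows --pt "0.017 -0.036 0 0 0 0 0.565" --pt "0.017 -0.036 0 0 0 0 0.565" --pt "0.017 -0.036 0 0 0 0 0.565" --pt "0.017 -0.036 0 0 0 0 0.565" --pt "0.017 -0.036 0 0 0 0 0.565"

```text
time: 1.35
tool_pos: [0.3977, -0.1342, 0.2267]
tool_rot: [3.142, 0.0, -0.143]
contact_force: [0.6, -1.3, -0.2]
opening: 0.0398
```

Call:
send_rows --pt "0.017 -0.036 0 0 0 0 0.565" --pt "0.017 -0.036 0 0 0 0 0.565" --pt "0.017 -0.036 0 0 0 0 0.565" --pt "0 0 0 0 0 0 0.565" --pt "0 0 0 0 0 0 0.565"

```text
time: 1.77
tool_pos: [0.4634, -0.0347, 0.2262]
tool_rot: [3.142, 0.001, -0.139]
contact_force: [0.4, 0.5, -0.1]
opening: 0.0399
```

```bash
python3 st.py
```

```text
t 1.77 fix xy mm [ -96.  -151.3] z 226.2 rel yaw 0.0052 [3.142e+00 1.000e-03] F [ 0.37  0.49 -0.09] q [-0.24  0.23  1.68 -0.    1.23  1.47] open 0.0399
```

Call:
send_rows --pt "0 0 0.04 0 0 0 0.565" --pt "0 0 0.04 0 0 0 0.565" --pt "0 0 0.04 0 0 0 0.565" --pt "0 0 0.04 0 0 0 0.565" --pt "0 0 0 0 0 0 0.565"

```text
time: 2.18
tool_pos: [0.4575, -0.0366, 0.0605]
tool_rot: [-3.141, 0.014, -0.145]
contact_force: [-2.2, -0.7, -0.4]
opening: 0.04
```

```bash
python3 st.py
cat > look.py <<'E'
import sys; from cell import imaging; import cv2,numpy as np
from h import *
for n in ("scene","top"):
    d=imaging.read_camera(n); np.savez(f"{n}_{sys.argv[1]}.npz",**d)
    cv2.imwrite(f"pics/{n}_{sys.argv[1]}.png",cv2.resize(np.ascontiguousarray(d["color"][130:300,220:430,::-1]),None,fx=3.4,fy=3.4,interpolation=cv2.INTER_CUBIC))
E
python3 look.py a
```

```text
t 2.18 fix xy mm [-101.6 -154. ] z 60.5 rel yaw -0.0011 [-3.141  0.014] F [-2.2  -0.75 -0.36] q [-0.25  0.45  1.9  -0.    0.8   1.47] open 0.04
```

View pics/scene_a.png

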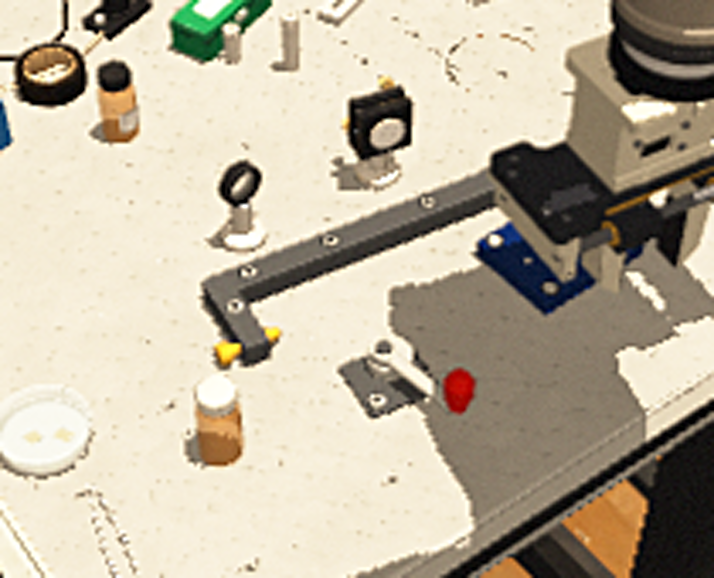

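View pics/top_a.png

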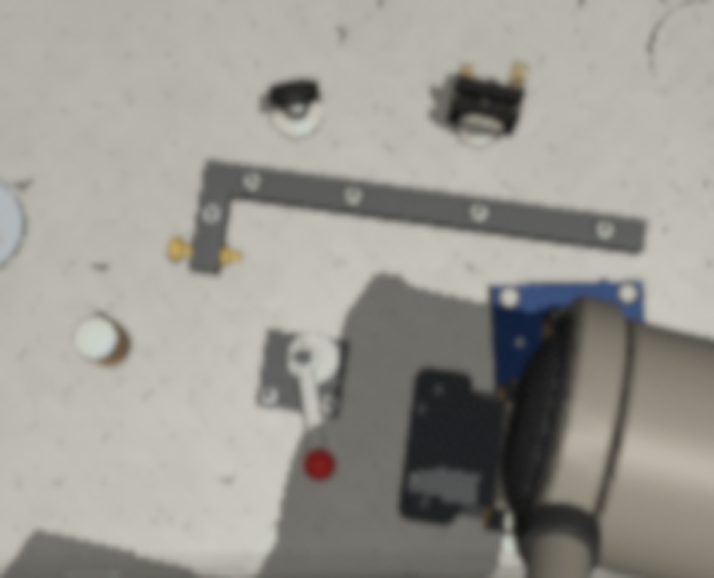

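The scene view shows the gripper standing at the plate's near side with its fingers clear of it (plate corner at about (545,305)), and nothing has been disturbed. I'll lower the fingers.

Call:
send_rows --pt "0 0 0.02 0 0 0 0.565" --pt "0 0 0.02 0 0 0 0.565" --pt "0 0 0.01 0 0 0 0.565" --pt "0 0 0 0 0 0 0.565" --pt "0 0 0 0 0 0 0.565"

```text
time: 2.7
tool_pos: [0.4645, -0.0373, 0.0189]
tool_rot: [3.141, -0.004, -0.144]
contact_force: [1.2, -0.6, 0.0]
opening: 0.0401
```

```bash
python3 st.py
```

```text
t 2.7 fix xy mm [ -94.5 -153.7] z 18.9 rel yaw 0.0003 [ 3.141 -0.004] F [ 1.17 -0.65  0.02] q [-0.24  0.53  1.93 -0.    0.68  1.47] open 0.0401
```

Call:
send_rows --pt "0 0 0.01 0 0 0 0.565" --pt "0.008 0 0 0 0 0 0.565" --pt "0.008 0 0 0 0 0 0.565" --pt "0.005 0 0 0 0 0 0.565" --pt "0 0 0 0 0 0 0.565"

```text
time: 3.12
tool_pos: [0.4859, -0.04, 0.0078]
tool_rot: [3.141, -0.003, -0.143]
contact_force: [-0.8, -1.0, -0.2]
opening: 0.04
```

```bash
python3 st.py
```

```text
t 3.12 fix xy mm [ -73.  -153.3] z 7.8 rel yaw 0.0009 [ 3.141e+00 -3.000e-03] F [-0.79 -1.04 -0.18] q [-0.24  0.57  1.88 -0.    0.69  1.47] open 0.04
```

Call:
send_rows --pt "0.005 0 0 0 0 0 0.565" --pt "0.005 0 0 0 0 0 0.565" --pt "0.004 0 0 0 0 0 0.565" --pt "0.003 0 0 0 0 0 0.565" --pt "0.003 0 0 0 0 0 0.565"

```text
time: 3.53
tool_pos: [0.5034, -0.0423, 0.0066]
tool_rot: [3.142, 0.001, -0.143]
contact_force: [-5.4, 1.0, 4.8]
opening: 0.0397
```

```bash
python3 st.py;python3 look.py b
```

```text
t 3.53 fix xy mm [ -55.3 -153.1] z 6.6 rel yaw 0.0009 [3.142e+00 1.000e-03] F [-5.37  0.99  4.76] q [-0.24  0.6   1.83 -0.    0.72  1.48] open 0.0397
```

View pics/scene_b.png

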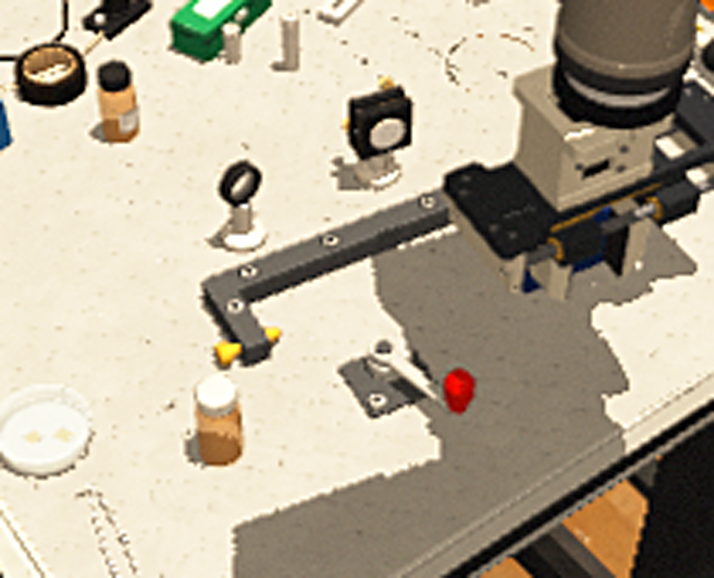

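Call:
send_rows --pt "0.003 0 0 0 0 0 0.565" --pt "0.003 0 0 0 0 0 0.565" --pt "0 0 0 0 0 0 0.565" --pt "0 0 0 0 0 0 0.565"

```text
time: 3.97
tool_pos: [0.5105, -0.0436, 0.0068]
tool_rot: [3.141, -0.002, -0.143]
contact_force: [-0.3, -0.1, 0.3]
opening: 0.0397
```

```bash
python3 st.py
```

```text
t 3.97 fix xy mm [ -48.1 -153.3] z 6.8 rel yaw 0.0006 [ 3.141e+00 -2.000e-03] F [-0.29 -0.14  0.3 ] q [-0.23  0.61  1.81 -0.    0.73  1.48] open 0.0397
```

Call:
send_rows --pt "0.0015 0 0 0 0 0 0.565" --pt "0.0015 0 0 0 0 0 0.565" --pt "0.0015 0 0 0 0 0 0.565" --pt "0 0 0 0 0 0 0.565" --pt "0 0 0 0 0 0 0.565"

```text
time: 4.38
tool_pos: [0.5111, -0.0435, 0.0065]
tool_rot: [3.142, 0.006, -0.143]
contact_force: [-10.8, 1.1, 8.7]
opening: 0.0401
```

```bash
python3 st.py;python3 look.py c
```

```text
t 4.38 fix xy mm [ -47.6 -153.1] z 6.5 rel yaw 0.001 [3.142 0.006] F [-10.81   1.06   8.71] q [-0.23  0.61  1.8  -0.    0.74  1.48] open 0.0401
```

View pics/top_c.png

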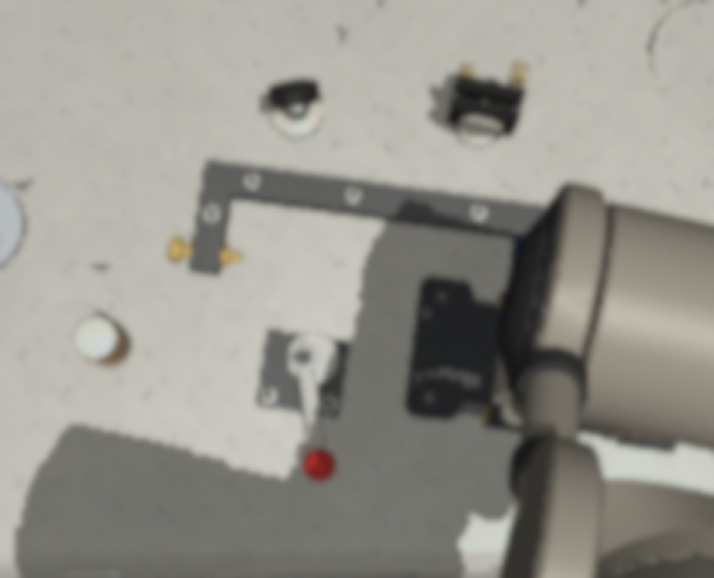

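Call:
send_rows --pt "-0.012 0 0 0 0 0 0.565" --pt "-0.015 0 0 0 0 0 1" --pt "0 0.03 0 0 0 0 1" --pt "0 0.03 0 0 0 0 1" --pt "0 0.025 0 0 0 0 1"

```text
time: 4.9
tool_pos: [0.4758, -0.1257, 0.0071]
tool_rot: [3.141, -0.002, -0.142]
contact_force: [0.8, 0.0, 0.5]
opening: 0.0178
```

Call:
send_rows --pt "0 0.015 0 0 0 0 1" --pt "0 0 0 0 0 0 1" --pt "0 0 0 0 0 0 1" --pt "0 0 0 0 0 0 1"

```text
time: 5.23
tool_pos: [0.4733, -0.1386, 0.0067]
tool_rot: [-3.142, -0.0, -0.143]
contact_force: [-0.4, 1.0, -0.5]
opening: 0.0006
```

```bash
python3 st.py;python3 look.py d
```

```text
t 5.23 fix xy mm [ -71.3 -252.6] z 6.7 rel yaw 0.0007 [-3.142 -0.   ] F [-0.44  0.97 -0.45] q [-0.44  0.58  1.86  0.    0.7   1.27] open 0.0006
```

View pics/top_d.png

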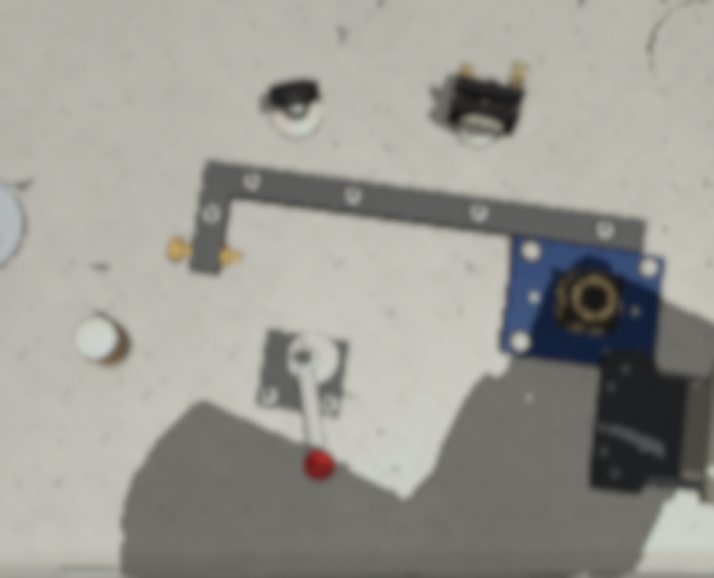

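View pics/scene_d.png

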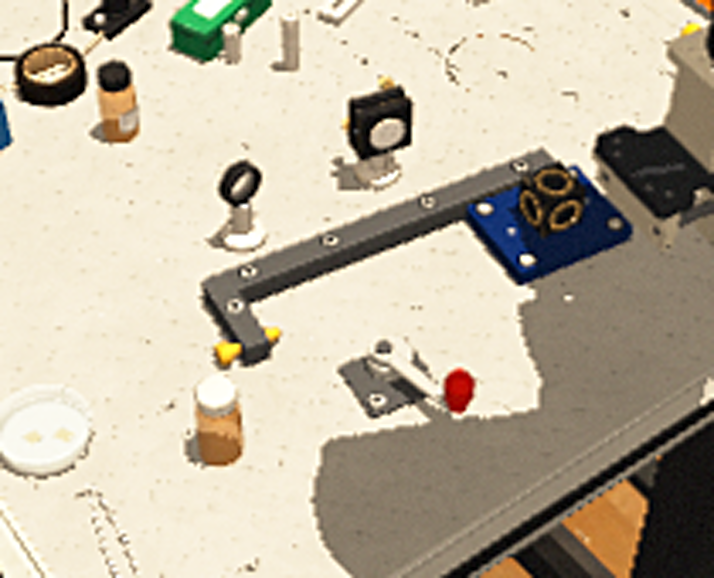

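The plate now lies flat along the fence. In the top view its corners are at (513,236) and (662,262), and its free -y edge is past the fence's end. I'll go round to that edge.

Call:
send_rows --pt "0.03 0 0 0 0 0 1" --pt "0.03 0 0 0 0 0 1" --pt "0.011 0 0 0 0 0 1" --pt "0 -0.015 0 0 0 0 1" --pt "0 0 0 0 0 0 1"

```text
time: 5.75
tool_pos: [0.546, -0.1318, 0.0064]
tool_rot: [-3.141, 0.0, -0.141]
contact_force: [-0.1, -0.1, -0.7]
opening: 0.0005
```

```bash
python3 st.py;python3 look.py e
```

```text
t 5.75 fix xy mm [  -0.3 -235.5] z 6.4 rel yaw 0.0033 [-3.141  0.   ] F [-0.1  -0.06 -0.7 ] q [-0.37  0.67  1.66  0.    0.81  1.34] open 0.0005
```

View pics/scene_e.png

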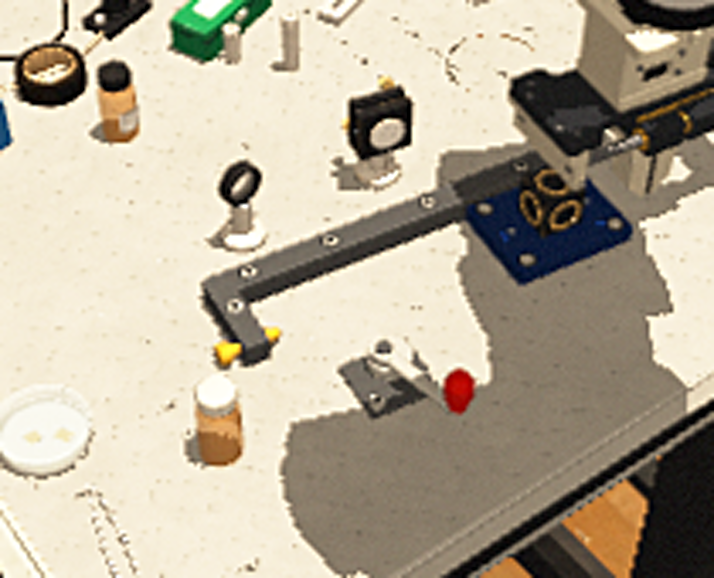

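Run:
```python
from h import *
from st import YAW,O
d=load("scene_e.npz"); c,s=np.cos(YAW),np.sin(YAW)
def W(x,y,z): return [O[0]+(c*x-s*y)/1e3,O[1]+(s*x+c*y)/1e3,z/1e3]
im=d["color"][:,:,::-1]
k=8; x0,y0=340,130
cr=cv2.resize(np.ascontiguousarray(im[y0:y0+72,x0:x0+98]),None,fx=k,fy=k,interpolation=cv2.INTER_CUBIC)
for P,col in(((0,-235,6),(0,0,255)),((0,-216,6),(0,255,0)),((0,-254,6),(0,255,0)),((0,-216,60),(255,255,0)),((0,-254,60),(255,255,0)),((0,-198,14),(255,0,255))):
    q=(proj(d,W(*P))[0]-[x0,y0]+.5)*k; cv2.circle(cr,tuple(int(v) for v in q),4,col,-1)
cv2.imwrite("pics/e2.png",cr)
```

```text
(no output)
```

View pics/e2.png

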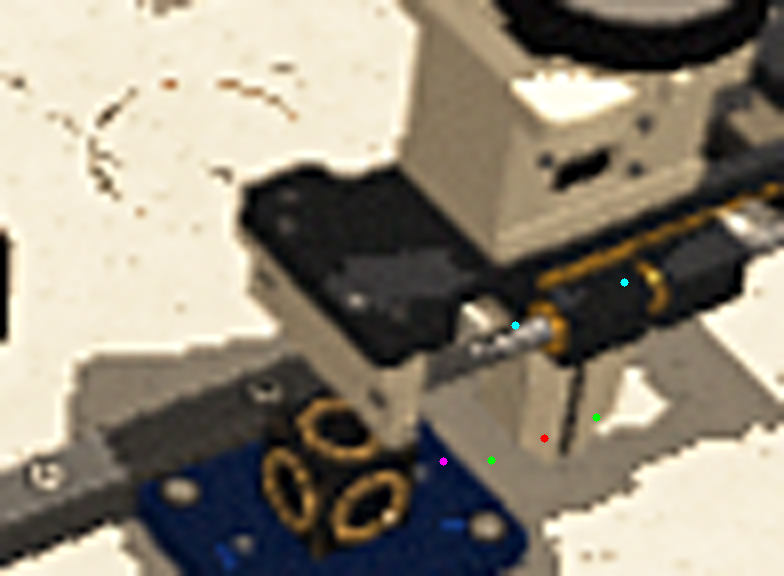

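Run:
```python
from h import *
from st import fx
d=load("scene_e.npz"); f=200/np.tan(np.radians(float(d["vfov"])/2))
def pt(cx,cy):
    u,v=340+cx/8-.5,130+cy/8-.5; z=float(d["range_z"][round(v),round(u)])
    P=d["T"]@np.array([(u-d["cx"])/f*z,(v-d["cy"])/f*z,z,1]); return (fx(P[:2])*1000).round(1),round(P[2]*1000,1)
for c in((400,435),(385,420),(405,400),(260,290),(330,430),(545,430),(535,400),(560,400),(600,390),(590,420)): print(c,pt(*c))
```

```text
(400, 435) (array([ -34.3, -151.7]), np.float64(75.9))
(385, 420) (array([ -33.5, -146.5]), np.float64(83.2))
(405, 400) (array([ -34.9, -151.1]), np.float64(89.7))
(260, 290) (array([  30.2, -147.8]), np.float64(78.6))
(330, 430) (array([  -1.4, -153.8]), np.float64(48.4))
(545, 430) (array([ -10.5, -224.9]), np.float64(23.4))
(535, 400) (array([  -9.7, -219.8]), np.float64(37.1))
(560, 400) (array([  -8.6, -230.2]), np.float64(31.4))
(600, 390) (array([ -10.8, -242.8]), np.float64(31.5))
(590, 420) (array([ -10.2, -241.8]), np.float64(19.4))
```

Call:
send_rows --pt "0 -0.008 0 0 0 0 1" --pt "0 -0.008 0 0 0 0 1" --pt "0 -0.008 0 0 0 0 1" --pt "0 -0.008 0 0 0 0 1" --pt "0 -0.008 0 0 0 0 1"

```text
time: 6.27
tool_pos: [0.551, -0.0943, 0.0068]
tool_rot: [3.141, 0.0, -0.143]
contact_force: [-1.5, -2.9, 0.5]
opening: 0.0
```

```bash
python3 st.py;python3 look.py f
```

```text
t 6.27 fix xy mm [  -0.7 -197.6] z 6.8 rel yaw 0.001 [3.141 0.   ] F [-1.55 -2.92  0.46] q [-0.31  0.66  1.67 -0.    0.81  1.41] open 0.0
```

View pics/scene_f.png

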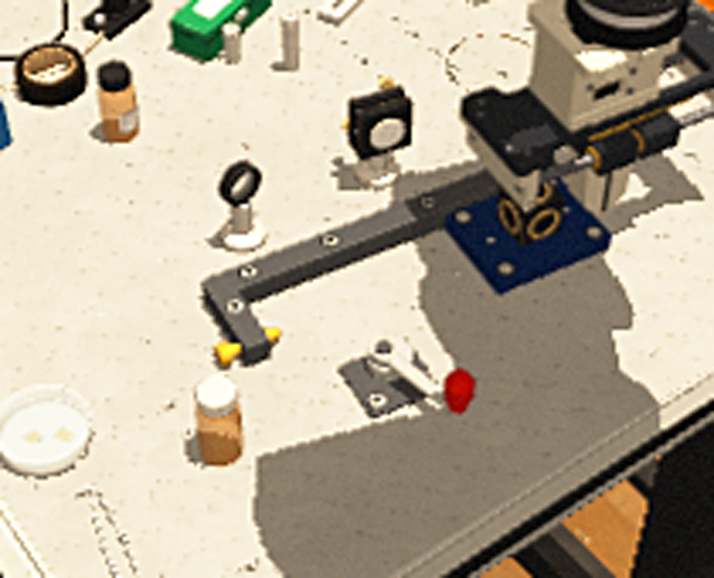

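The plate is sliding along the fence at about 3 N and still looks square to it. I'll continue.

Call:
send_rows --pt "0 -0.01 0 0 0 0 1" --pt "0 -0.01 0 0 0 0 1" --pt "0 -0.01 0 0 0 0 1" --pt "0 -0.01 0 0 0 0 1" --pt "0 -0.01 0 0 0 0 1"

```text
time: 6.78
tool_pos: [0.5585, -0.0443, 0.0068]
tool_rot: [3.141, -0.0, -0.143]
contact_force: [-0.6, -4.0, 1.3]
opening: 0.0003
```

```bash
python3 st.py;python3 look.py g
```

```text
t 6.78 fix xy mm [  -0.5 -147. ] z 6.8 rel yaw 0.001 [ 3.141 -0.   ] F [-0.59 -4.    1.27] q [-0.22  0.67  1.67 -0.    0.81  1.5 ] open 0.0003
```

View pics/scene_g.png

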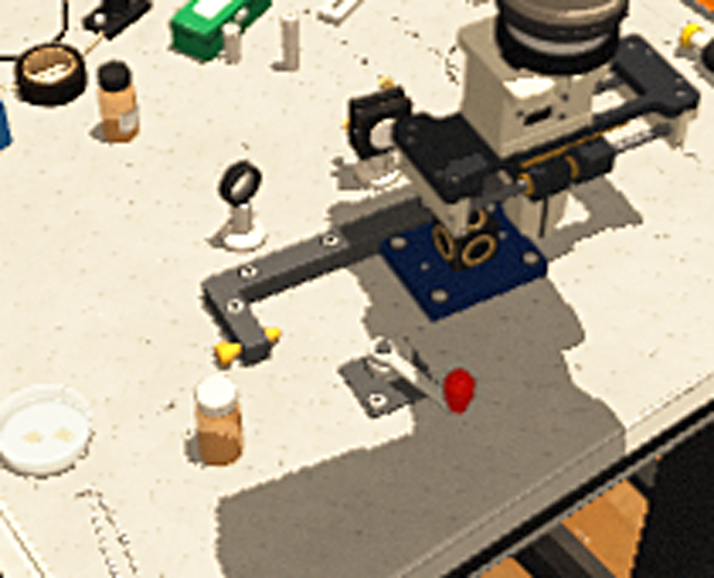

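Call:
send_rows --pt "0 -0.01 0 0 0 0 1" --pt "0 -0.01 0 0 0 0 1" --pt "0 -0.01 0 0 0 0 1" --pt "0 -0.01 0 0 0 0 1" --pt "0 -0.01 0 0 0 0 1"

```text
time: 7.3
tool_pos: [0.5655, 0.0053, 0.0067]
tool_rot: [3.142, 0.0, -0.143]
contact_force: [-0.4, -3.2, 1.3]
opening: 0.0005
```

```bash
python3 st.py;python3 look.py i
```

```text
t 7.3 fix xy mm [ -0.7 -97. ] z 6.7 rel yaw 0.0009 [3.142 0.   ] F [-0.38 -3.21  1.31] q [-0.13  0.67  1.65 -0.    0.82  1.59] open 0.0005
```

View pics/scene_i.png

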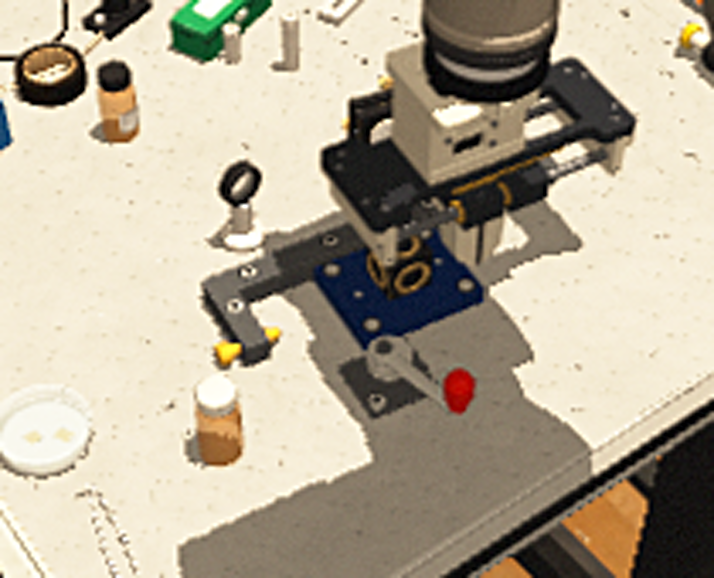

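Call:
send_rows --pt "0 -0.006 0 0 0 0 1" --pt "0 -0.006 0 0 0 0 1" --pt "0 -0.006 0 0 0 0 1" --pt "0 -0.004 0 0 0 0 1" --pt "0 -0.003 0 0 0 0 1"

```text
time: 7.82
tool_pos: [0.569, 0.0294, 0.0067]
tool_rot: [3.141, 0.0, -0.143]
contact_force: [-0.5, -3.1, 0.5]
opening: 0.0004
```

Call:
send_rows --pt "0 -0.002 0 0 0 0 1" --pt "0 -0.002 0 0 0 0 1" --pt "0 0 0 0 0 0 1" --pt "0 0 0 0 0 0 1"

```text
time: 8.15
tool_pos: [0.5696, 0.0332, 0.0067]
tool_rot: [-3.141, -0.0, -0.143]
contact_force: [-0.2, -0.8, 0.5]
opening: 0.0002
```

```bash
python3 st.py;python3 look.py j
```

```text
t 8.15 fix xy mm [ -0.6 -68.8] z 6.7 rel yaw 0.0007 [-3.141 -0.   ] F [-0.17 -0.8   0.55] q [-0.08  0.68  1.64  0.    0.82  1.64] open 0.0002
```

View pics/scene_j.png

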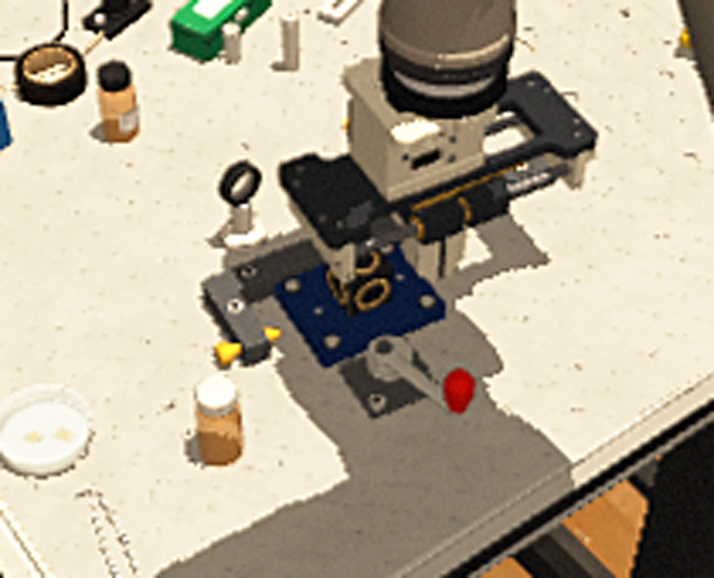

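View pics/top_j.png

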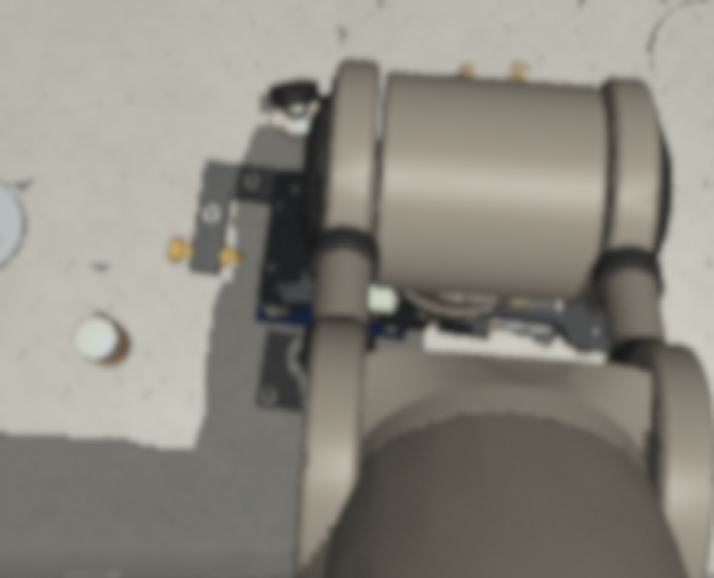

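There is still a gap of about 8 mm between the plate edge, near (300,325), and the stop tip at (280,333). I'll creep on.

Call:
send_rows --pt "0 -0.002 0 0 0 0 1" --pt "0 -0.002 0 0 0 0 1" --pt "0 -0.0015 0 0 0 0 1" --pt "0 -0.001 0 0 0 0 1" --pt "0 -0.001 0 0 0 0 1"

```text
time: 8.67
tool_pos: [0.5707, 0.0404, 0.0067]
tool_rot: [3.141, -0.0, -0.143]
contact_force: [-0.6, -3.1, 0.5]
opening: 0.0001
```

Call:
send_rows --pt "0 -0.001 0 0 0 0 1" --pt "0 0 0 0 0 0 1" --pt "0 0 0 0 0 0 1"

```text
time: 8.92
tool_pos: [0.5708, 0.0415, 0.0067]
tool_rot: [-3.141, -0.0, -0.143]
contact_force: [-0.3, -1.8, -0.4]
opening: 0.0004
```

```bash
python3 st.py;python3 look.py k
```

```text
t 8.92 fix xy mm [ -0.6 -60.4] z 6.7 rel yaw 0.0008 [-3.141 -0.   ] F [-0.27 -1.83 -0.43] q [-0.06  0.68  1.63  0.    0.83  1.65] open 0.0004
```

View pics/scene_k.png

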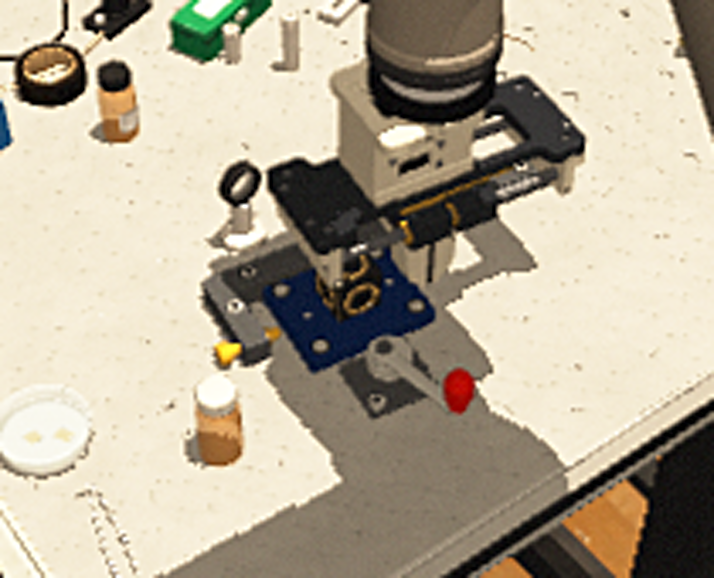

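Very near now. I'll creep in until the force rises.

Call:
send_rows --pt "0 -0.001 0 0 0 0 1" --pt "0 -0.001 0 0 0 0 1" --pt "0 -0.001 0 0 0 0 1" --pt "0 0 0 0 0 0 1" --pt "0 0 0 0 0 0 1"

```text
time: 9.43
tool_pos: [0.5712, 0.0444, 0.0067]
tool_rot: [-3.142, -0.0, -0.143]
contact_force: [-0.5, -1.1, 0.4]
opening: 0.0005
```

```bash
python3 st.py
```

```text
t 9.43 fix xy mm [ -0.6 -57.5] z 6.7 rel yaw 0.0009 [-3.142 -0.   ] F [-0.45 -1.09  0.37] q [-0.06  0.68  1.63  0.    0.83  1.66] open 0.0005
```

Call:
send_rows --pt "0 -0.001 0 0 0 0 1" --pt "0 -0.001 0 0 0 0 1" --pt "0 -0.001 0 0 0 0 1" --pt "0 0 0 0 0 0 1" --pt "0 0 0 0 0 0 1"

```text
time: 9.85
tool_pos: [0.5715, 0.0465, 0.0067]
tool_rot: [3.14, 0.0, -0.143]
contact_force: [-0.5, -6.0, 0.3]
opening: 0.0006
```

```bash
python3 st.py; python3 look.py l
```

```text
t 9.85 fix xy mm [ -0.6 -55.4] z 6.7 rel yaw 0.0011 [3.14 0.  ] F [-0.55 -5.99  0.26] q [-0.05  0.68  1.63 -0.    0.83  1.66] open 0.0006
```

View pics/scene_l.png

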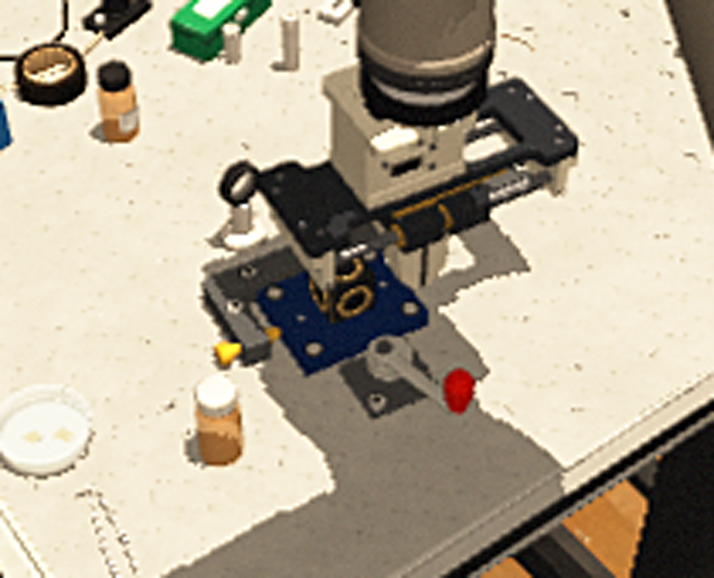

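Call:
send_rows --pt "0 -0.001 0 0 0 0 1" --pt "0 0 0 0 0 0 1" --pt "0 0 0 0 0 0 1"

```text
time: 10.2
tool_pos: [0.5716, 0.0467, 0.0067]
tool_rot: [3.139, 0.0, -0.143]
contact_force: [-1.8, -10.8, 0.5]
opening: 0.0006
```

```bash
python3 st.py
```

```text
t 10.2 fix xy mm [ -0.6 -55.1] z 6.7 rel yaw 0.0011 [3.139 0.   ] F [ -1.81 -10.84   0.52] q [-0.05  0.68  1.63 -0.    0.83  1.66] open 0.0006
```

The plate is stalled on the stop: 10.8 N with no further travel. I'll back off, rise and check that it is seated.

Call:
send_rows --pt "0 0.004 0 0 0 0 1" --pt "0 0.015 0 0 0 0 1" --pt "0 0.01 -0.03 0 0 0 1" --pt "0 0 -0.04 0 0 0 1" --pt "-0.03 0 -0.04 0 0 0 1"

```text
time: 10.62
tool_pos: [0.5462, 0.0223, 0.1118]
tool_rot: [-3.141, -0.004, -0.145]
contact_force: [-1.0, -0.0, 1.5]
opening: 0.0007
```

Call:
send_rows --pt "-0.04 0 0 0 0 -0.12 1" --pt "-0.04 0 0 0 0 -0.12 1" --pt "-0.04 0 0 0 0 -0.12 1" --pt "-0.03 0 0 0 0 -0.12 1" --pt "0 0 0 0 0 -0.12 1"

```text
time: 11.03
tool_pos: [0.3876, 0.0203, 0.1095]
tool_rot: [-3.138, 0.005, 0.463]
contact_force: [0.1, -0.0, -0.8]
opening: 0.0005
```

```bash
python3 st.py; python3 look.py m
```

```text
t 11.03 fix xy mm [-178.8 -107.7] z 109.5 rel yaw 0.6071 [-3.138  0.005] F [ 0.11 -0.02 -0.79] q [-0.15  0.25  2.04  0.    0.86  0.96] open 0.0005
```

View pics/scene_m.png

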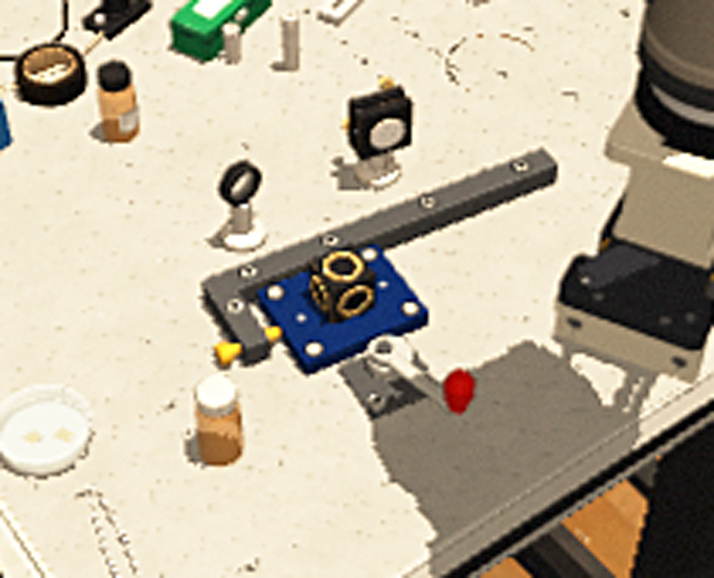

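View pics/top_m.png

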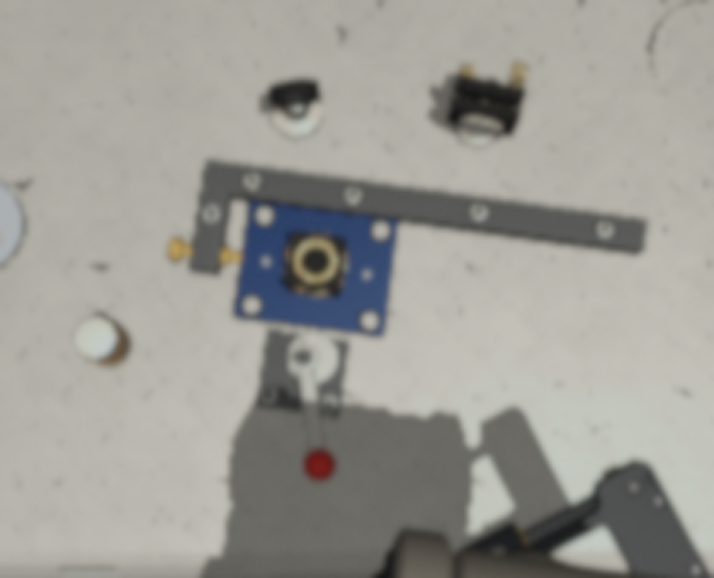

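```bash
cat > plate.py <<'E'
import sys
from h import *
from st import fx,YAW
d=load(sys.argv[1]); hsv=cv2.cvtColor(d["color"],cv2.COLOR_RGB2HSV)
m=cv2.inRange(hsv,(100,70,30),(135,255,255)); m[:175]=0;m[250:]=0;m[:,:270]=0;m[:,420:]=0
m=cv2.morphologyEx(m,cv2.MORPH_OPEN,np.ones((3,3)))
m=cv2.morphologyEx(m,cv2.MORPH_CLOSE,np.ones((9,9)))
c=max(cv2.findContours(m,0,1)[0],key=cv2.contourArea)[:,0]; h=cv2.convexHull(c)[:,0]
P=fx(ray(d,h[:,0],h[:,1],.014)[:,:2])*1000
print(cv2.minAreaRect(P.astype(np.float32)))
E
python3 plate.py top_m.npz; python3 plate.py scene_m.npz
```

```text
((0.12055587768554688, -0.04668426513671875), (68.90989685058594, 86.01055145263672), 0.6618247628211975)
((-6.8019561767578125, 3.02301025390625), (77.40861511230469, 91.67433166503906), 0.016699137166142464)
```

The plate is seated: the top view puts its centre at (0.1, 0.0) mm and 0.7° from square. Next is the lever.

Call:
send_rows --pt "0 0 0 0 0 -0.115 1" --pt "0 0 0 0 0 -0.115 1" --pt "0 0 0 0 0 -0.115 1" --pt "0 0 0 0 0 -0.115 1" --pt "0 0 0 0 0 -0.115 1"

```text
time: 11.55
tool_pos: [0.3957, 0.0197, 0.1101]
tool_rot: [3.14, -0.001, 1.033]
contact_force: [0.5, 0.8, 0.2]
opening: 0.0008
```

Call:
send_rows --pt "0 0 0 0 0 -0.115 1" --pt "0 0 0 0 0 -0.115 1" --pt "0 0 0 0 0 -0.115 1" --pt "0 0 0 0 0 -0.115 1" --pt "0 0 0 0 0 -0.115 1"

```text
time: 11.97
tool_pos: [0.3957, 0.0197, 0.1101]
tool_rot: [3.14, -0.0, 1.608]
contact_force: [0.6, 0.4, -0.1]
opening: 0.0008
```

Call:
send_rows --pt "0 0 0 0 0 -0.113 1" --pt "0.035 0.029 0 0 0 0 1" --pt "0.035 0.029 0 0 0 0 1" --pt "0.035 0.029 0 0 0 0 1" --pt "0 0 0 0 0 0 1"

```text
time: 12.38
tool_pos: [0.4637, 0.132, 0.1104]
tool_rot: [3.135, -0.002, 1.719]
contact_force: [-0.6, -0.5, 0.7]
opening: 0.0007
```

Call:
send_rows --pt "0 0 0.02 0 0 0 1" --pt "0 0 0 0 0 0 1" --pt "0 0 0 0 0 0 1"

```text
time: 12.63
tool_pos: [0.4586, 0.1268, 0.0893]
tool_rot: [-3.139, -0.0, 1.718]
contact_force: [-1.2, -0.0, -0.3]
opening: 0.0005
```

```bash
python3 st.py; python3 look.py n
```

```text
t 12.63 fix xy mm [-123.9    7.9] z 89.3 rel yaw 1.8616 [-3.139 -0.   ] F [-1.16 -0.02 -0.32] q [ 0.11  0.42  1.84  0.    0.88 -0.04] open 0.0005
```

View pics/scene_n.png

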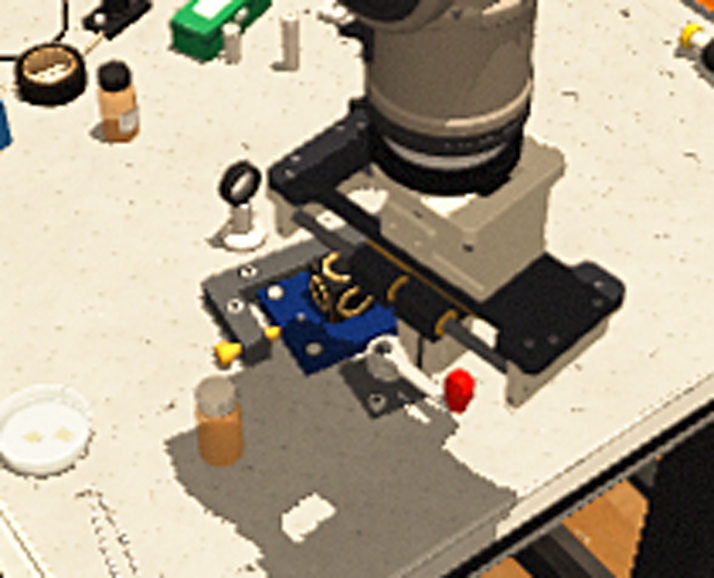

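Call:
send_rows --pt "0.012 0 0 0 0 0 1" --pt "0 0 0.02 0 0 0 1" --pt "0 0 0.022 0 0 0 1" --pt "0 0 0.02 0 0 0 1" --pt "0 0 0 0 0 0 1"

```text
time: 13.15
tool_pos: [0.4555, 0.1378, 0.0261]
tool_rot: [-3.137, -0.0, 1.718]
contact_force: [-0.7, -0.2, 0.1]
opening: 0.0005
```

Call:
send_rows --pt "0 0 0 0 0 0 1" --pt "0 0 0 0 0 0 1"

```text
time: 13.32
tool_pos: [0.458, 0.1382, 0.0293]
tool_rot: [3.14, 0.0, 1.719]
contact_force: [0.2, -0.2, -0.7]
opening: 0.0004
```

```bash
python3 st.py; python3 look.py o
```

```text
t 13.32 fix xy mm [-126.1   19.1] z 29.3 rel yaw 1.8627 [3.14 0.  ] F [ 0.21 -0.19 -0.74] q [ 0.13  0.52  1.89 -0.    0.73 -0.02] open 0.0004
```

View pics/scene_o.png

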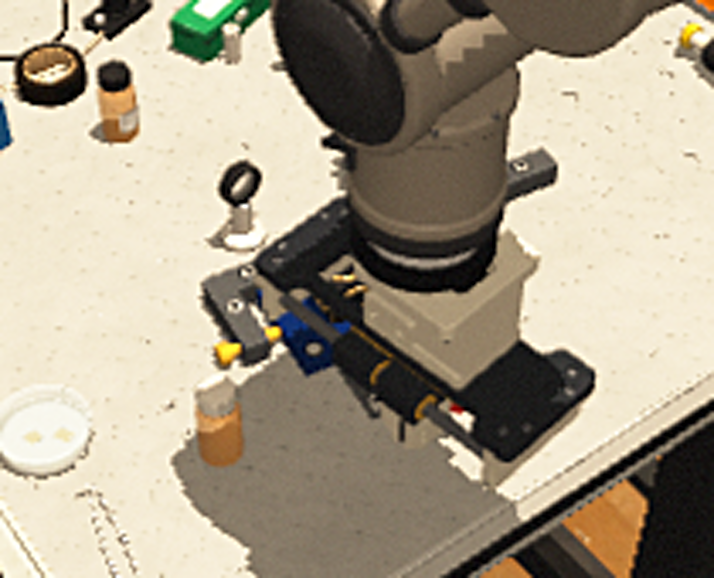

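Call:
send_rows --pt "-0.009 0 0 0 0 0 1" --pt "-0.006 0 0 0 0 0 1" --pt "-0.0063 -0.0019 0 0 0 -0.1 1" --pt "-0.0063 -0.0019 0 0 0 -0.1 1" --pt "0 0 0 0 0 0 1"

```text
time: 13.83
tool_pos: [0.4583, 0.1091, 0.0284]
tool_rot: [3.141, 0.0, 1.922]
contact_force: [-0.7, 0.8, 0.8]
opening: 0.0003
```

```bash
python3 st.py; python3 look.py p
```

```text
t 13.83 fix xy mm [-121.7   -9.7] z 28.4 rel yaw 2.066 [3.141 0.   ] F [-0.67  0.77  0.78] q [ 0.07  0.52  1.91 -0.    0.72 -0.28] open 0.0003
```

View pics/scene_p.png

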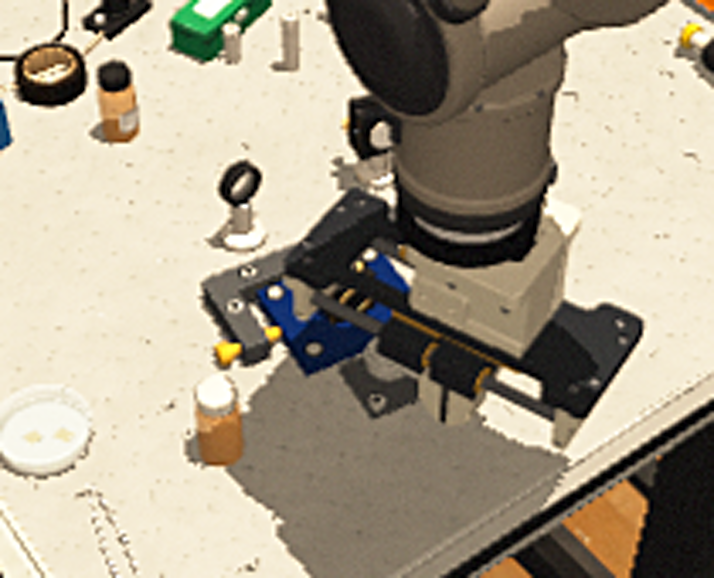

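Call:
send_rows --pt "-0.0065 -0.002 0 0 0 -0.1 1" --pt "-0.0065 -0.002 0 0 0 -0.1 1" --pt "-0.0065 -0.002 0 0 0 -0.1 1" --pt "-0.0065 -0.002 0 0 0 -0.1 1" --pt "0 0 0 0 0 0 1"

```text
time: 14.35
tool_pos: [0.4637, 0.0834, 0.0281]
tool_rot: [3.142, 0.0, 2.32]
contact_force: [0.2, 0.1, -0.1]
opening: 0.0004
```

```bash
cat >> st.py <<'E'
    ps=o["tool_rot"][2]-YAW; f=fx(o["tool_pos"])*1000; d=np.array([-54.4,0])-f
    print("pivot in tool",round(d@[np.cos(ps),np.sin(ps)],1),round(d@[np.sin(ps),-np.cos(ps)],1),"theta_tool",round(ps-np.pi/2 if ps>0 else ps+1.5*np.pi,3), "F fix",[round(v,1) for v in (o["contact_force"][:2]@np.array([[np.cos(YAW),-np.sin(YAW)],[np.sin(YAW),np.cos(YAW)]]))])
E
python3 st.py; python3 look.py q
```

```text
t 14.35 fix xy mm [-112.6  -34.4] z 28.1 rel yaw 2.464 [3.142 0.   ] F [ 0.19  0.13 -0.12] q [ 0.02  0.52  1.91 -0.    0.72 -0.73] open 0.0004
pivot in tool -23.8 63.3 theta_tool 0.893 F fix [np.float64(0.2), np.float64(0.2)]
```

View pics/scene_q.png

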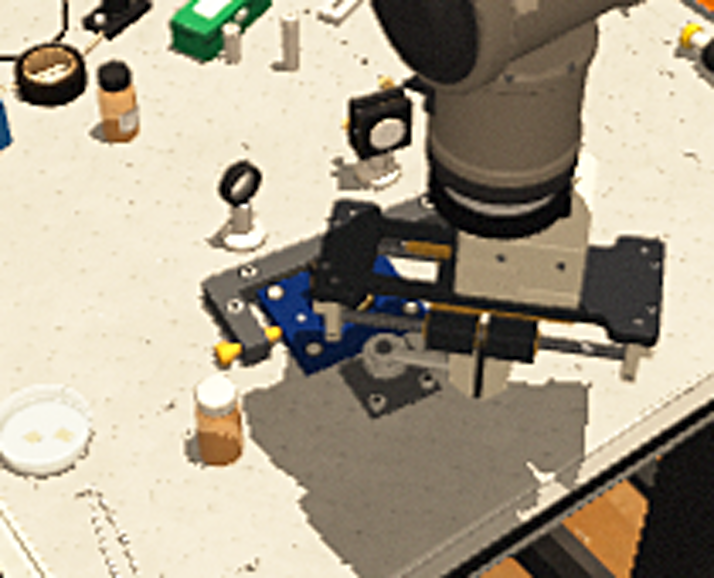

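The lever follows the fingers. I'll keep going round.

Call:
send_rows --pt "-0.0065 -0.002 0 0 0 -0.1 1" --pt "-0.0065 -0.002 0 0 0 -0.1 1" --pt "-0.0065 -0.002 0 0 0 -0.1 1" --pt "0 0 0 0 0 0 1" --pt "0 0 0 0 0 0 1"

```text
time: 14.87
tool_pos: [0.474, 0.0669, 0.028]
tool_rot: [3.142, 0.0, 2.614]
contact_force: [0.4, -0.9, -0.4]
opening: 0.0003
```

```bash
python3 st.py; python3 look.py r
```

```text
t 14.87 fix xy mm [-100.1  -49.2] z 28.0 rel yaw 2.7581 [3.142 0.   ] F [ 0.37 -0.92 -0.39] q [-0.02  0.53  1.89 -0.    0.73 -1.06] open 0.0003
pivot in tool -23.9 62.7 theta_tool 1.187 F fix [np.float64(0.5), np.float64(-0.9)]
```

View pics/scene_r.png

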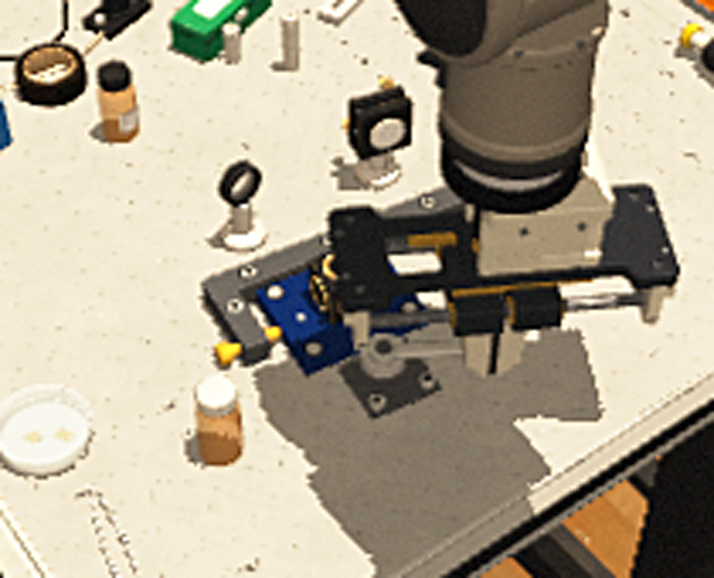

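Call:
send_rows --pt "-0.0045 -0.0015 0 0 0 -0.07 1" --pt "-0.0045 -0.0015 0 0 0 -0.07 1" --pt "-0.0045 -0.0015 0 0 0 -0.07 1" --pt "-0.0045 -0.0015 0 0 0 -0.07 1" --pt "0 0 0 0 0 0 1"

```text
time: 15.38
tool_pos: [0.4873, 0.0544, 0.0278]
tool_rot: [3.142, -0.002, 2.9]
contact_force: [-1.5, 2.0, 0.6]
opening: 0.0005
```

```bash
python3 st.py
```

```text
t 15.38 fix xy mm [-85.1 -59.6] z 27.8 rel yaw 3.0437 [ 3.142e+00 -2.000e-03] F [-1.54  2.    0.58] q [-0.05  0.54  1.85  0.    0.75 -1.37] open 0.0005
pivot in tool -24.7 62.4 theta_tool 1.473 F fix [np.float64(-1.8), np.float64(1.8)]
```

Call:
send_rows --pt "-0.0038 -0.0013 0 0 0 -0.06 1" --pt "-0.0038 -0.0013 0 0 0 -0.06 1" --pt "-0.0038 -0.0013 0 0 0 -0.06 1" --pt "-0.0038 -0.0013 0 0 0 -0.06 1" --pt "0 0 0 0 0 0 1"

```text
time: 15.8
tool_pos: [0.5006, 0.0471, 0.0277]
tool_rot: [3.141, -0.004, 3.139]
contact_force: [-4.8, 2.3, 2.3]
opening: 0.0006
```

```bash
python3 st.py; python3 look.py s
```

```text
t 15.8 fix xy mm [-70.9 -64.9] z 27.7 rel yaw 3.2827 [ 3.141 -0.004] F [-4.77  2.27  2.34] q [-0.06  0.56  1.82  0.    0.77 -1.63] open 0.0006
pivot in tool -25.5 62.0 theta_tool 1.712 F fix [np.float64(-5.0), np.float64(1.6)]
```

View pics/scene_s.png

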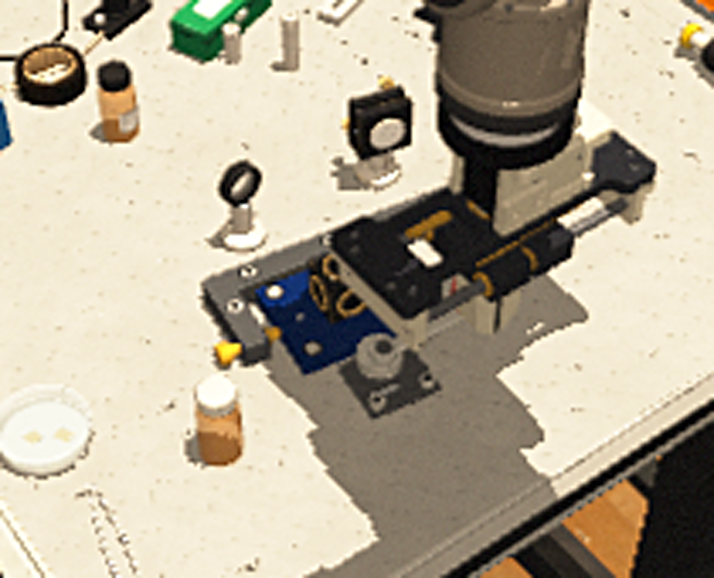

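Call:
send_rows --pt "-0.002 0 0 0 0 0 1" --pt "-0.002 0 0 0 0 0 1" --pt "0 0 0 0 0 0 1" --pt "0 0 0 0 0 0 1"

```text
time: 16.23
tool_pos: [0.5041, 0.0467, 0.0277]
tool_rot: [-3.141, -0.004, 3.137]
contact_force: [-6.8, -0.6, 3.9]
opening: 0.0003
```

```bash
python3 st.py
```

```text
t 16.23 fix xy mm [-67.4 -64.9] z 27.7 rel yaw 3.2805 [-3.141 -0.004] F [-6.8  -0.57  3.88] q [-0.06  0.56  1.81 -0.    0.77 -1.62] open 0.0003
pivot in tool -21.8 62.4 theta_tool 1.71 F fix [np.float64(-6.7), np.float64(-1.5)]
```

Call:
send_rows --pt "-0.0015 0 0 0 0 0 1" --pt "-0.0015 0 0 0 0 0 1" --pt "0 0 0 0 0 0 1" --pt "0 0 0 0 0 0 1"

```text
time: 16.57
tool_pos: [0.5053, 0.0466, 0.0275]
tool_rot: [-3.141, -0.008, 3.137]
contact_force: [-11.2, -1.5, 7.5]
opening: 0.0002
```

```bash
python3 st.py
```

```text
t 16.57 fix xy mm [-66.1 -64.8] z 27.5 rel yaw 3.2807 [-3.141 -0.008] F [-11.19  -1.53   7.54] q [-0.06  0.57  1.8  -0.    0.78 -1.62] open 0.0002
pivot in tool -20.6 62.5 theta_tool 1.71 F fix [np.float64(-10.9), np.float64(-3.1)]
```

Call:
send_rows --pt "-0.0015 0 0 0 0 0 1" --pt "0 0 0 0 0 0 1" --pt "0 0 0 0 0 0 1"

```text
time: 16.82
tool_pos: [0.5055, 0.0466, 0.0274]
tool_rot: [-3.141, -0.011, 3.137]
contact_force: [-14.7, -1.1, 11.2]
opening: 0.0003
```

```bash
python3 st.py
```

```text
t 16.82 fix xy mm [-66.  -64.8] z 27.4 rel yaw 3.2809 [-3.141 -0.011] F [-14.71  -1.06  11.19] q [-0.06  0.57  1.8  -0.    0.79 -1.62] open 0.0003
pivot in tool -20.5 62.5 theta_tool 1.71 F fix [np.float64(-14.4), np.float64(-3.2)]
```

Stalled: 14.7 N with no motion, so the lever is on its end stop. I'll back away, rise and inspect.

Call:
send_rows --pt "0.008 0 0 0 0 0 1" --pt "0.02 0 0 0 0 0 1" --pt "0.02 0 -0.02 0 0 0 1" --pt "0.02 0 -0.04 0 0 0 1" --pt "0.02 0 -0.04 0 0 0 1"

```text
time: 17.23
tool_pos: [0.4238, 0.0467, 0.1227]
tool_rot: [-3.141, -0.002, 3.137]
contact_force: [2.0, 0.6, 0.5]
opening: 0.0007
```

Call:
send_rows --pt "0.02 0.035 -0.01 0 0 0 1" --pt "0 0.035 0 0 0 0 1" --pt "0 -0.035 0 0 0 0 1" --pt "0 -0.035 0 0 0 0 1" --pt "0 -0.035 0 0 0 0 1"

```text
time: 17.65
tool_pos: [0.4058, 0.0132, 0.1331]
tool_rot: [-3.141, 0.003, -3.138]
contact_force: [0.5, 0.0, -0.5]
opening: 0.0003
```

```bash
python3 st.py; python3 look.py t; python3 plate.py top_t.npz
```

```text
t 17.65 fix xy mm [-159.9 -112.1] z 133.1 rel yaw -2.9943 [-3.141e+00  3.000e-03] F [ 0.45  0.   -0.51] q [-0.16  0.24  1.97 -0.    0.93 -1.73] open 0.0003
pivot in tool -120.8 95.4 theta_tool 1.718 F fix [np.float64(0.4), np.float64(0.1)]
((0.4542961120605469, 0.333221435546875), (86.11827850341797, 68.82532501220703), 89.77417755126953)
```

View pics/scene_t.png

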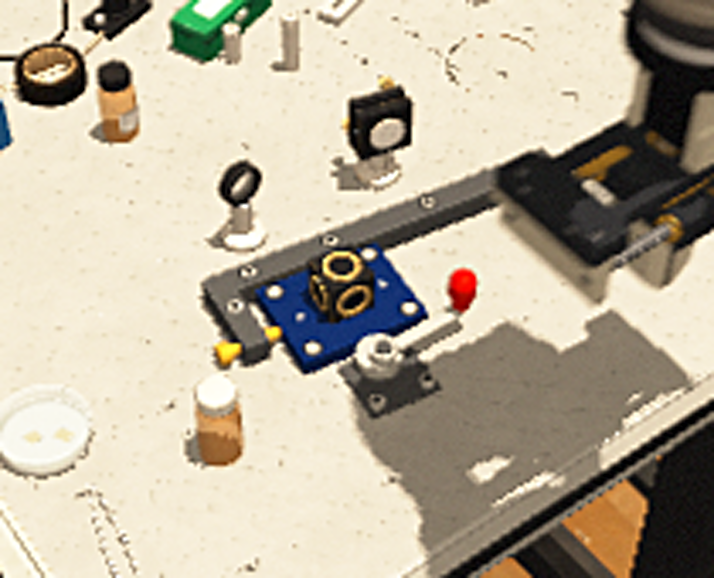

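View pics/top_t.png

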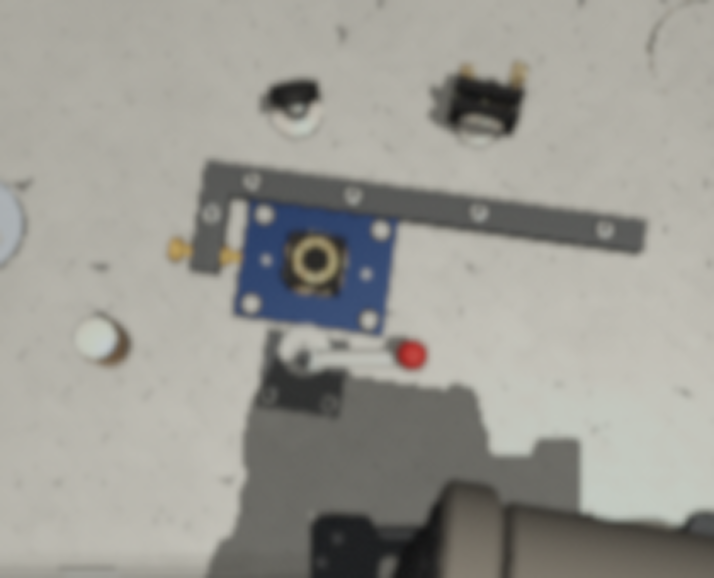

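Run:
```python
from h import *
from st import fx
for n,z in(("top_t",.048),("scene_t",.036)):
    d=load(n+".npz"); hsv=cv2.cvtColor(d["color"],cv2.COLOR_RGB2HSV)
    m=cv2.inRange(hsv,(0,150,70),(8,255,255))|cv2.inRange(hsv,(172,150,70),(180,255,255)); m[:190]=0;m[260:]=0;m[:,:300]=0;m[:,380:]=0
    ys,xs=np.nonzero(m); f=fx(ray(d,xs.mean(),ys.mean(),z)[0,:2])*1000; v=f-[-54.4,0]
    print(n,f.round(1),"r",np.hypot(*v).round(1),"theta",np.arctan2(-v[1],-v[0]).round(3))
```

```text
top_t [-46.6 -61.1] r 61.6 theta 1.698
scene_t [-46.3 -61.4] r 61.9 theta 1.702
```

The lever is at about 1.70 rad, the plate is seated, and the lens, mirror and vial look unmoved. I'll hand in.

```bash
python3 -c "
from cell import workorder; print(workorder.hand_in())"
```

```text
the job is handed in; nothing more can be done
None
```

The beam-splitter base is back in its registered place and clamped, and I handed the job in at about 18 s on the clock. I pushed the plate flat against the fence, then along it onto the brass stop. I then pushed the knob round until the lever stalled at its end. The hand-in reported no verdict.

**Plate:** in the last top view its centre was within about 0.5 mm of its place on both axes and about 0.2° from square. It stalled on the stop screw at about 11 N.

**Lever:** both cameras put it at about 1.70 rad, and it stalled at about 15 N. I could not measure the cam's force on the plate directly. The push on the knob had already risen to about 5–7 N before the stall, which fits the cam gripping.

**Other objects:** the lens, mirror and vial look unmoved, judged by eye from the pictures. The gripper stayed clear of the cube in every picture I checked.

**Disagreement:** before clamping, the scene camera put the plate centre about 7 mm from the top view's result. Its outline includes the plate's side face, so I relied on the top view.

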